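# Pack the travelling kit box and pin its lid with R-clips

### The job

Pack the travelling repair kit: put whichever of the red flux tin, the blue lighter, the purple cutters and the blue pliers are on the bench into the wooden box, and then set the lid down flat over the two studs. Lock it with the two R-clips, one in each stud: push the straight leg through the stud's cross-hole until the bent leg has ridden over the shaft and snapped round it. Leave the mallet and hammer where they are.

Things in the scene. Friction and masses are not known exactly. Their poses are not given: they have to be found in the camera images.
- kit_box: wooden box that stands fast on the bench; origin: centre of its underside, x across, y along, z up. Outside 126 (x) by 176 (y) mm, inside 114 by 164 mm, floor 6 mm up, rim 64 mm up. A steel ear at each end (out to y = +-118 mm) carries an upright round stud 18 mm thick at x = 0, y = +-98 mm, its chamfered top 103 mm above the bench
- stud_left_hole (a point): centre of the cross-hole of the stud at y = +98 mm: a level through-hole along the box's x, 88 mm above the bench, 8 mm across with a mouth flared sideways to 10 mm, open at both ends; a clip may be pushed in from either side (-x or +x of the box)
- stud_right_hole (a point): the same of the stud at y = -98 mm
- lid_handle (a point): centre of the black bar handle on the plywood lid: bar 12 mm wide (x), 90 mm long (y), 12 mm high, 36 mm above the lid's underside. Lid 126 (x) by 236 (y) by 8 mm, 0.35 kg, same after half a turn, lying flat on the bench; 24 mm holes at y = +-98 mm in steel collars 8 mm high. Down on the rim this point is 100 mm above the bench at the box's centre
- clip_a_grip (a point): R-clip (spring hairpin clip) of 5 mm steel wire, 128 mm long, about 60 g, lying flat; the two are alike, either fits either stud, z up or z down. Here: centre of its orange grip, 36 mm long (x), 24 mm wide (y: pinch it so), 10 mm thick (z). x runs along the straight leg to its tip, z is normal to the clip's plane. On the bench the thin end droops about 2 degrees
- clip_a_seat (a point): point of that clip's straight leg that lies on the stud's axis when it is home: 74 mm ahead of the grip's centre along x, 3 mm to its -y side; axes as the grip's. The bent leg runs beside the straight one on the +y side: its flared end 14 mm off it at x = +31 mm, its throat 6 mm off at x = +14 mm; here it bows out to fit the 18 mm shaft
- clip_a_tip (a point): tip of that clip's straight leg, 36 mm beyond the seat point; the last 9 mm are 3 mm thick
- clip_a_leg (a joint): spring of that clip's bent leg, rad: 0 at rest, about 0.07 while its throat rides over the shaft (a push of up to 15 N along x), near 0 again once its bow has snapped round the shaft
- clip_b_grip (a point): R-clip (spring hairpin clip) of 5 mm steel wire, 128 mm long, about 60 g, lying flat; the two are alike, either fits either stud, z up or z down. Here: centre of its orange grip, 36 mm long (x), 24 mm wide (y: pinch it so), 10 mm thick (z). x runs along the straight leg to its tip, z is normal to the clip's plane. On the bench the thin end droops about 2 degrees
- clip_b_seat (a point): point of that clip's straight leg that lies on the stud's axis when it is home: 74 mm ahead of the grip's centre along x, 3 mm to its -y side; axes as the grip's. The bent leg runs beside the straight one on the +y side: its flared end 14 mm off it at x = +31 mm, its throat 6 mm off at x = +14 mm; here it bows out to fit the 18 mm shaft
- clip_b_tip (a point): tip of that clip's straight leg, 36 mm beyond the seat point; the last 9 mm are 3 mm thick
- clip_b_leg (a joint): spring of that clip's bent leg, rad: 0 at rest, about 0.07 while its throat rides over the shaft (a push of up to 15 N along x), near 0 again once its bow has snapped round the shaft
- flux_tin_mid (a point): red round tin with a light lid, 43 mm across, 48 mm high, standing; centre, half-way up. May be absent
- lighter_mid (a point): blue gas lighter lying flat, 80 mm long (y), 24 mm wide (x), 12 mm thick; centre of its body, half-way up. May be absent
- cutters_mid (a point): small cutters with purple handles lying flat, 89 mm long (y), 38 mm wide (x) over the handles, 8 mm thick; a point between the two handles, half-way up, 15 mm from mid-length towards the handle ends (+y), where it can be pinched across x over both handles. May be absent
- pliers_mid (a point): pliers with blue handles lying flat, 147 mm long (y), 27 mm wide (x), 10 mm thick; a point between the two handles, half-way up, 12 mm from mid-length towards the handle ends (+y), where it can be pinched across x over both handles. May be absent
- mallet: mallet with green handle, 187 mm long, lying along the back edge; origin under its middle; a bystander
- hammer: small hammer with wooden handle, 186 mm long, lying along the right edge; origin under its middle; a bystander

How it is judged:
On the way, in this order (a step that is already met when the one before it is completed fails the run):
1. every kit tool that is there lies in the box (x of flux_tin_mid in the frame of kit_box between -0.057 and 0.057 m and y of flux_tin_mid in the frame of kit_box between -0.082 and 0.082 m and z of flux_tin_mid in the frame of kit_box between 0.004 and 0.064 m and x of lighter_mid in the frame of kit_box between -0.057 and 0.057 m and y of lighter_mid in the frame of kit_box between -0.082 and 0.082 m and z of lighter_mid in the frame of kit_box between 0.004 and 0.064 m and x of cutters_mid in the frame of kit_box between -0.057 and 0.057 m and y of cutters_mid in the frame of kit_box between -0.082 and 0.082 m and z of cutters_mid in the frame of kit_box between 0.004 and 0.064 m and x of pliers_mid in the frame of kit_box between -0.057 and 0.057 m and y of pliers_mid in the frame of kit_box between -0.082 and 0.082 m and z of pliers_mid in the frame of kit_box between 0.004 and 0.064 m), for 0.2 s.
2. the lid lies flat on the rim over both studs (x of lid_handle in the frame of kit_box between -0.006 and 0.006 m and y of lid_handle in the frame of kit_box between -0.006 and 0.006 m and z of lid_handle in the frame of kit_box between 0.096 and 0.104 m and angle between lid_handle's own z axis and vertical below 0.05 rad and angle between the y axis of lid_handle and the y axis of kit_box, either way round below 0.08 rad), for 0.2 s.
At the end, for the whole second after the job is handed in: Every kit tool present is in the box; lid flat on the rim over both studs (6 mm, 4 mm in height); in each stud one R-clip, its seat point within 6 mm of the hole centre, along the hole within 0.25 rad, its bent leg sprung back (under 0.04 rad) (all of step 1 and all of step 2 and ((distance between clip_a_seat and stud_left_hole below 0.006 m and angle between the x axis of each of clip_a_seat, clip_b_seat and the x axis of kit_box, either way round below 0.25 rad and value of joint each of clip_a_leg, clip_b_leg below 0.04 rad and distance between clip_b_seat and stud_right_hole below 0.006 m) or (distance between clip_a_seat and stud_right_hole below 0.006 m and angle between the x axis of each of clip_a_seat, clip_b_seat and the x axis of kit_box, either way round below 0.25 rad and value of joint each of clip_a_leg, clip_b_leg below 0.04 rad and distance between clip_b_seat and stud_left_hole below 0.006 m))); the robot touches nothing.
It fails at once if the mallet or hammer is moved by more than 4 cm (distance of any of mallet, hammer from where it was at the start of the episode above 0.04 m).
Of flux_tin, lighter, cutters, pliers only 2 to 4 are there at a start; the rules pass over those that are not, and their reading is None.
At some moment in a run one of flux_tin, lighter, cutters, pliers, clip_a, clip_b may be knocked a few centimetres aside while the robot is not near it.
Once in a run the grip may slacken for a moment while it holds something.
It also fails if it takes over 210 s, if anything falls off the work surface, if the arm or the gripper's body presses on something with over 40 N, if the wrist force passes 120 N, or if a joint passes its speed limit or range.

### The arm

A 6-joint arm with a two-finger parallel gripper is mounted at the origin on the work surface; the furniture and walls round the work are solid. World frame = base frame: x ahead of the robot, y to its left, z up, the work surface at z = 0. Lengths are in m, angles in rad, forces in N, time in s.
With the tool pointing down it reaches from about 0.375 to 0.975 m from the base axis. Payload 3.8 kg.
Tool frame: the origin (TCP) lies at the very end of the fingers, on their centre line; the grasp point (between the pads) lies 19 mm behind it; z points along the fingers, y is the line along which they close (so a half turn about z gives the same grasp; the last joint's range is limited). The gripper opens to 85 mm and grips with 20 to 120 N. Pads are 22 mm wide; open, the fingers measure 114 mm over their backs; the gripper's body (76 mm by 85 mm) begins 54 mm behind the grasp point. The pads swing forward as they close: fully open they stand 13 mm farther back than shut.
Start: joints at [-1.295, 0.264, 1.604, -0, 1.274, -0.037], TCP at [0.208, -0.642, 0.231] pointing down, gripper open.
Joint ranges: [-2.63, 2.63], [-0.94, 2.18], [0.31, 2.57], [-1.31, 4.45], [0, 2.66], [-2.55, 2.55]. Speed limits (rad/s): [2.57, 2.57, 3.14, 3.14, 3.14, 3.14].

### API

Orientations are given as a unit quaternion [w, x, y, z].
In Python, from bench import robot gives the robot as it stands. Calls block until the motion is done:
- robot.move_ptp(position, orientation): joint-space move of the TCP to a pose.
- robot.movel(position, attitude=None, v=0.15): straight line of the TCP; attitude=None keeps the orientation; v is the mean speed in m/s.
- robot.move_joints(angles): joint-space move.
- robot.command_gripper(opening, grasp_force=None): finger opening in m; grasp_force is the grip in N (None keeps the last); returns when the fingers have stopped.
- robot.sleep(seconds).
- robot.ik(position, orientation): joint angles nearest the present ones, or None.
- robot.get_state(): the state.
- robot.grab_frame(name): name is "scene" or "top" or "wrist"; returns the picture (384x512x3 uint8, red, green, blue); there is no depth.
- robot.camera_params(name): a dict with "vertical_fov" (degrees; the focal length in pixels is half the picture's height over the tangent of half this angle, whatever the lens; pixels are square), "cx", "cy" (the principal point, pixels), "rvec" (rotation vector, rad) and "tvec" (3), from world to camera coordinates, as OpenCV has them. Camera axes: x right, y down, z forward; pixel columns grow to the right and rows downward; lengths in m; the calibration is good to about 2 mm. A picture is of the moment at which its call begins: read the wrist's pose just before it. camera_params takes no time and is no camera call; for the wrist camera it gives the pose at the moment of the call.
A pose or a line that the arm cannot do raises robot.PlanningError and nothing moves.
- robot.finish_job(): hands the job in; it is judged then, once.
Trained networks look in the newest picture that a camera, given by its name, has taken for a name from the list of things; names that differ only in an ending like _2 or _b are one class to them, and where a whole thing is asked for, a point or a joint stands for the part that bears it (a point fixed in the world has none). Each returns a list of dicts, best first, with "score" (0 to 1); they miss things now and then, are a little off and sometimes report something else, mostly with a low value. They report only what shows in the picture. A call takes as long as a camera call.
- robot.silhouettes(camera, thing): "region" (384x512 bool, what is visible of it) and "bbox" ([left, top, width, height] in pixels, round what is visible of it).
- robot.spot_point(camera, thing): "at" ([column, row] in pixels: a listed point, or the origin of a listed thing).
The state is a dict: "t": time; "q": joint angles; "dq": joint speeds; "joint_efforts": joint torques, N m; "position": TCP position; "eef_rot": TCP orientation; "ft_force": force on the tool from outside, world axes, zero at the start; "moment": the same for the moment, N m; "finger_gap": finger opening in m; "grasp_force": force on a finger pad.
Only numpy, scipy, OpenCV 4.12 (cv2) and the standard library are available. Lean on these libraries where they do the work, as an engineer would, in place of code of your own. Each camera call takes 0.05 s, during which the arm holds its last target. There are 200 camera calls.

## Working session

There is one attempt and no reset: what is moved stays moved. The work goes in short steps, each a Python script; the robot and the scene stay as the last script left them, time stands still between calls to the robot, and variables do not carry over. Pictures are saved under pics/ and viewed, at most 18 in all, crops included, and the job is handed in when it is done.

```bash
ls; mkdir -p pics; cat > h.py <<'E'
import numpy as np, cv2
from bench import robot
from scipy.spatial.transform import Rotation as R
def cam(n):
    p=robot.camera_params(n); f=192/np.tan(np.radians(p["vertical_fov"])/2)
    K=np.array([[f,0,p["cx"]],[0,f,p["cy"]],[0,0,1]]); return K,np.array(p["rvec"],float),np.array(p["tvec"],float)
def unproj(c,px,z):
    K,r,t=c; M=cv2.Rodrigues(r)[0]; px=np.atleast_2d(np.array(px,float))
    d=(np.linalg.inv(K)@np.c_[px,np.ones(len(px))].T).T@M; o=-M.T@t
    return o+d*((z-o[2])/d[:,2])[:,None]
def proj(c,P):
    K,r,t=c; return cv2.projectPoints(np.atleast_2d(np.array(P,float)),r,t,K,None)[0][:,0]
def quat(yaw):  # tool down, closing axis (tool y) at angle yaw in world xy
    y=np.array([np.cos(yaw),np.sin(yaw),0]); z=np.array([0,0,-1.]); x=np.cross(y,z)
    q=R.from_matrix(np.c_[x,y,z]).as_quat(); return np.array([q[3],*q[:3]])
def save(n,f): cv2.imwrite(f"pics/{f}.png",f_(robot.grab_frame(n)))
def f_(a): return a[:,:,::-1]
def mask_axis(c,m,z):
    ys,xs=np.nonzero(m); P=unproj(c,np.c_[xs,ys],z)[:,:2]; ctr=P.mean(0)
    w,v=np.linalg.eigh(np.cov((P-ctr).T)); d=v[:,1]; s=(P-ctr)@d; u=(P-ctr)@v[:,0]
    return ctr,d,(s.min(),s.max()),(u.min(),u.max())
E
python3 - <<'E'
from h import *
for n in("top","scene"): 
    save(n,n+"0"); c=cam(n); print(n,c[0][0,0],c[1],c[2])
c=cam("top")
for t,z in [("kit_box",0),("stud_left_hole",.088),("stud_right_hole",.088),("lid_handle",.036),("clip_a_grip",.005),("clip_a_seat",.004),("clip_a_tip",.003),("flux_tin_mid",.024),("lighter_mid",.006),("cutters_mid",.004),("pliers_mid",.005),("mallet",0),("hammer",0)]:
    for d in robot.spot_point("top",t)[:3]: print(t,round(d["score"],2),np.round(d["at"],1),unproj(c,d["at"],z)[0].round(4))
print(robot.get_state()["t"])
E
```

```text
pics
top 487.1199567364005 [ 2.16988592 -2.13802791  0.16408147] [-0.01700016  0.56996945  1.27917024]
scene 433.13550618537056 [ 0.70182009 -2.71120834  1.02387921] [0.48240484 0.28298209 1.07730071]
kit_box 0.74 [304.9 175.7] [ 0.6211 -0.1397  0.    ]
stud_left_hole 0.65 [273.9 171.1] [ 0.6166 -0.0487  0.088 ]
stud_right_hole 0.63 [345.7 166.5] [ 0.632  -0.2378  0.088 ]
lid_handle 0.73 [201.9 170. ] [0.6261 0.1457 0.036 ]
clip_a_grip 0.62 [360.2 266.9] [ 0.3702 -0.2903  0.005 ]
clip_a_grip 0.31 [270.7 239.3] [ 0.4417 -0.0453  0.005 ]
clip_a_grip 0.3 [198.7 168.5] [0.6359 0.1581 0.005 ]
clip_a_seat 0.61 [352.2 241.1] [ 0.44   -0.2696  0.004 ]
clip_a_tip 0.76 [347.3 226.5] [ 0.4801 -0.2567  0.003 ]
clip_a_tip 0.57 [232.8 242.4] [0.4318 0.0585 0.003 ]
flux_tin_mid 0.71 [192.5 242.2] [0.4301 0.1663 0.024 ]
cutters_mid 0.5 [270.5 239.9] [ 0.4401 -0.0448  0.004 ]
pliers_mid 0.64 [231.2 244.1] [0.427  0.0627 0.005 ]
pliers_mid 0.46 [276.6 170.8] [ 0.6329 -0.0598  0.005 ]
mallet 0.64 [209.9 125.1] [0.7627 0.1307 0.    ]
hammer 0.67 [370.5 184.7] [ 0.5985 -0.3239  0.    ]
0.75
```

```bash
python3 -c "
import cv2
a=cv2.imread('pics/top0.png')[90:310,130:430]
cv2.imwrite('pics/top0c.png',cv2.resize(a,None,fx=2.66,fy=2.66,interpolation=cv2.INTER_CUBIC))"
```

```text
(no output)
```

View pics/top0c.png

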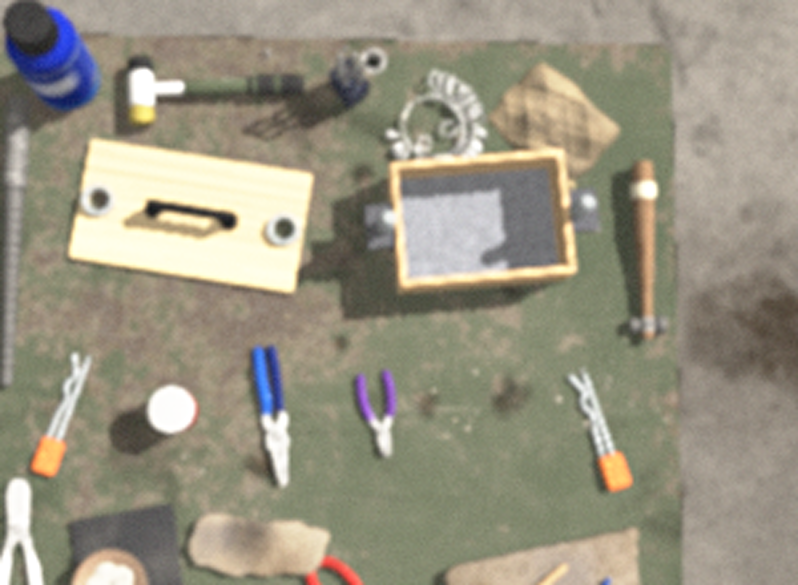

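View pics/scene0.png

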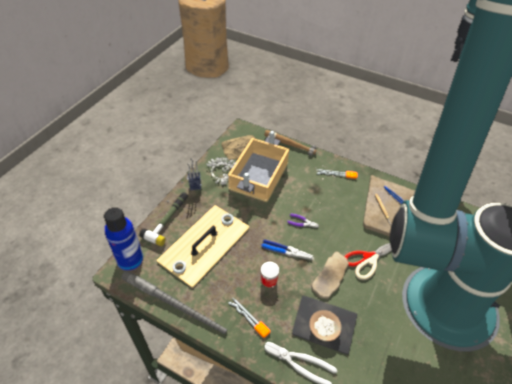

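```bash
cat > /dev/null; python3 - <<'E'
from h import *
V={"box":((.56,-.14,.42),["kit_box","stud_left_hole","stud_right_hole","pliers_mid","cutters_mid"]),
"lid":((.56,.14,.42),["lid_handle","flux_tin_mid","pliers_mid"]),
"clipR":((.40,-.22,.33),["clip_a_grip","clip_a_seat","clip_a_tip","cutters_mid"]),
"clipL":((.40,.25,.33),["clip_a_grip","clip_a_seat","clip_a_tip","flux_tin_mid"])}
Z=dict(kit_box=0,stud_left_hole=.088,stud_right_hole=.088,lid_handle=.036,clip_a_grip=.005,clip_a_seat=.003,clip_a_tip=.002,flux_tin_mid=.024,cutters_mid=.004,pliers_mid=.005,lighter_mid=.006)
for k,(p,ts) in V.items():
    robot.move_ptp(p,quat(np.pi/2)); c=cam("wrist"); save("wrist","w_"+k)
    np.savez(f"cam_{k}.npz",*c)
    print(k,(-cv2.Rodrigues(c[1])[0].T@c[2]).round(3))
    for t in ts:
        for d in robot.spot_point("wrist",t)[:2]: print(t,round(d["score"],2),np.round(d["at"],1),unproj(c,d["at"],Z[t])[0].round(4))
print(robot.get_state()["t"])
a=[cv2.imread(f"pics/w_{k}.png") for k in V]
m=np.vstack([np.hstack(a[:2]),np.hstack(a[2:])])
cv2.imwrite("pics/m1.png",cv2.resize(m,(800,600),interpolation=cv2.INTER_AREA))
E
```

```text
box [ 0.492 -0.14   0.562]
kit_box 0.83 [250.5 176.7] [ 0.6226 -0.1508  0.    ]
stud_left_hole 0.85 [311.1 179.7] [ 0.6071 -0.054   0.088 ]
stud_right_hole 0.84 [189.9 193.9] [ 0.6303 -0.2458  0.088 ]
stud_right_hole 0.73 [390.9 244.7] [0.7186 0.0843 0.088 ]
pliers_mid 0.77 [376.2  68.2] [0.4343 0.0617 0.005 ]
cutters_mid 0.57 [307.5  70. ] [ 0.437  -0.0536  0.004 ]
lid [0.492 0.139 0.563]
lid_handle 0.86 [262.7 187.8] [0.6352 0.1507 0.036 ]
lid_handle 0.26 [ 98.2 177.4] [ 0.6165 -0.1362  0.036 ]
flux_tin_mid 0.95 [272.4  61.3] [0.4264 0.1654 0.024 ]
flux_tin_mid 0.54 [135.2 180.2] [ 0.6244 -0.077   0.024 ]
pliers_mid 0.67 [209.9  65.5] [0.4307 0.0614 0.005 ]
clipR [ 0.333 -0.22   0.473]
clip_a_grip 0.64 [204.5 129.8] [ 0.3708 -0.2962  0.005 ]
clip_a_tip 0.61 [229.1 196.8] [ 0.4757 -0.2622  0.002 ]
cutters_mid 0.74 [365.  175.7] [ 0.4406 -0.0506  0.004 ]
clipL [0.333 0.249 0.473]
flux_tin_mid 0.73 [195.4 168.7] [0.425 0.16  0.024]
8.3417
```

View pics/m1.png

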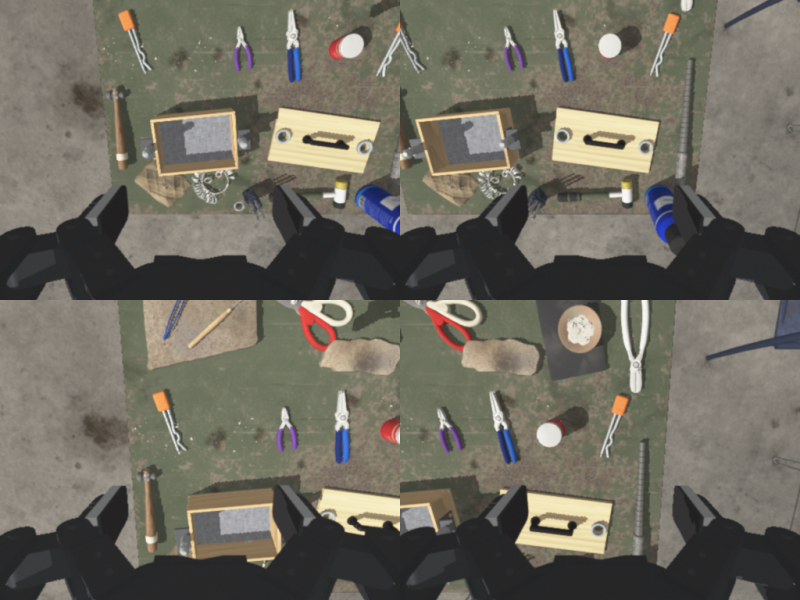

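```bash
python3 - <<'E'
from h import *
robot.move_ptp((.44,.005,.30),quat(np.pi/2)); c=cam("wrist"); im=robot.grab_frame("wrist"); cv2.imwrite("pics/w2.png",f_(im))
for t,z in(("pliers_mid",.005),("cutters_mid",.004)):
    for d in robot.spot_point("wrist",t)[:2]: print(t,round(d["score"],2),unproj(c,d["at"],z)[0].round(4))
    for d in robot.silhouettes("wrist",t)[:1]:
        ct,a,s,u=mask_axis(c,d["region"],z); print(d["score"],ct.round(4),a.round(3),np.round(s,3),np.round(u,3))
# box refine: silhouette + stud masks from hover
robot.move_ptp((.70,-.14,.36),quat(-np.pi/2)); c=cam("wrist"); im=robot.grab_frame("wrist"); cv2.imwrite("pics/w3.png",f_(im)); np.savez("c3.npz",*c)
print((-cv2.Rodrigues(c[1])[0].T@c[2]).round(3))
for t,z in(("kit_box",0),("stud_left_hole",.088),("stud_right_hole",.088)):
    for d in robot.spot_point("wrist",t)[:2]: print(t,round(d["score"],2),np.round(d["at"],1),unproj(c,d["at"],z)[0].round(4))
print(robot.get_state()["q"])
E
```

```text
pliers_mid 0.81 [0.4326 0.0611 0.005 ]
0.65 [0.429  0.0595] [-0.986 -0.169] [-0.067  0.079] [-0.014  0.014]
cutters_mid 0.73 [ 0.439  -0.0489  0.004 ]
0.81 [ 0.428  -0.0507] [-0.982 -0.188] [-0.04   0.045] [-0.019  0.018]
[ 0.766 -0.14   0.503]
kit_box 0.94 [261.5 191.9] [ 0.6229 -0.149   0.    ]
kit_box 0.26 [204.1 288. ] [ 0.4386 -0.0444  0.    ]
stud_left_hole 0.78 [196.6 214.6] [ 0.6144 -0.0555  0.088 ]
stud_right_hole 0.84 [334.7 202.3] [ 0.633  -0.2502  0.088 ]
[-2.32131894e-01  2.93349179e-01  1.33513671e+00  3.52267126e-05
  1.51291983e+00  1.33840813e+00]
```

View pics/w3.png

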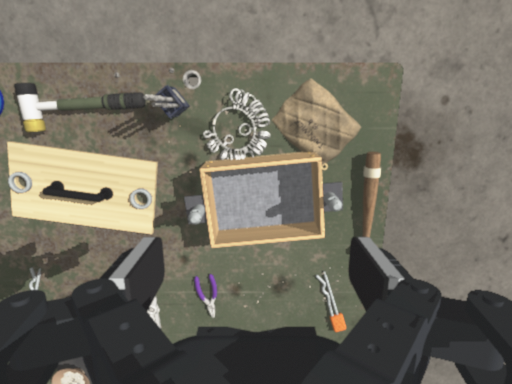

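```bash
python3 - <<'E'
import numpy as np,cv2
from h import proj
a=cv2.imread("pics/w3.png")[140:260,180:350]
a=cv2.resize(a,None,fx=4.6,fy=4.6,interpolation=cv2.INTER_CUBIC)
z=np.load("c3.npz"); c=[z[k] for k in z.files]
def draw(x,y,yaw,col):
    C,S=np.cos(yaw),np.sin(yaw)
    def T(P): P=np.array(P,float); return np.c_[x+C*P[:,0]-S*P[:,1],y+S*P[:,0]+C*P[:,1],P[:,2]]
    for hx,hy,zz in((.063,.088,.064),(.057,.082,.064)):
        p=proj(c,T([(hx,hy,zz),(-hx,hy,zz),(-hx,-hy,zz),(hx,-hy,zz)])); p=(p-[180,140]+.5)*4.6-.5
        cv2.polylines(a,[np.round(p).astype(int)],True,col,1)
    for sy in(.098,-.098):
        t=np.linspace(0,6.28,30); p=proj(c,T(np.c_[.009*np.cos(t),sy+.009*np.sin(t),.100+0*t])); p=(p-[180,140]+.5)*4.6-.5
        cv2.polylines(a,[np.round(p).astype(int)],True,col,1)
draw(.6235,-.151,np.radians(5.5),(0,0,255))
cv2.imwrite("pics/w3c.png",a)
E
```

```text
(no output)
```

View pics/w3c.png

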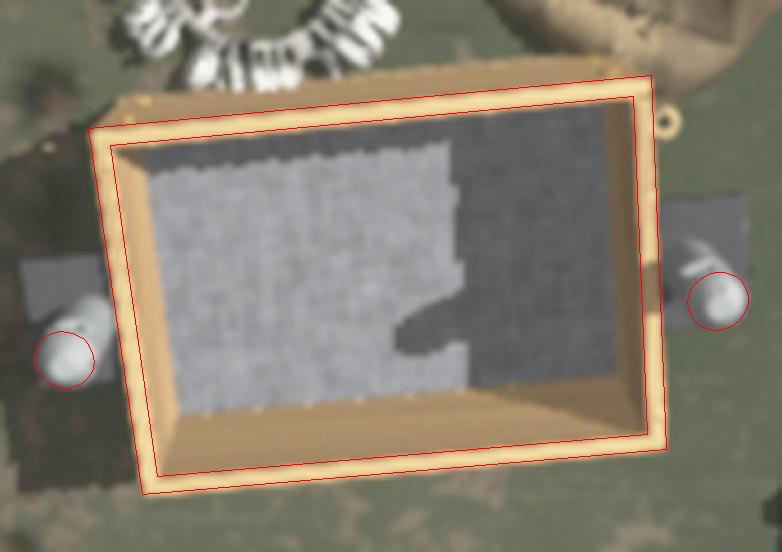

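```bash
cat >> h.py <<'E'
BX=np.array([.6237,-.1512]); BY=np.radians(5.5)
def b2w(x,y): C,S=np.cos(BY),np.sin(BY); return BX+[C*x-S*y,S*x+C*y]
def st(): return robot.get_state()
def fz(): return np.array(st()["ft_force"])
def down(x,y,z0,z1,q,thr=4,step=.002):
    """guarded descent; returns z reached"""
    b=fz(); z=z0
    while z>z1+1e-6:
        z=max(z-step,z1); robot.movel((x,y,z),q,v=.05)
        if abs((fz()-b)[2])>thr: print("contact at",z,(fz()-b).round(1)); break
    return z
def pick(x,y,yaw,opn,z,force=60,guard=.012,lift=.18,zc=0):
    q=quat(yaw); robot.command_gripper(opn); robot.move_ptp((x,y,.13),q)
    if zc: robot.movel((x,y,z),q,v=.15)
    else:
        robot.movel((x,y,z+guard),q,v=.2); zr=down(x,y,z+guard,z,q)
        if zr>z+1e-6: z=zr+.001; robot.movel((x,y,z),q,v=.05)
    robot.command_gripper(0,force); s=st(); print("gap",round(s["finger_gap"],4),"F",s["grasp_force"],"z",z)
    robot.movel((x,y,lift),q,v=.25); print("lifted gap",round(st()["finger_gap"],4)); return z
E
python3 - <<'E'
from h import *
robot.command_gripper(.05)
z=pick(.433,.061,np.radians(99.7),.05,.000)
# place: try both wrap options
x,y=b2w(-.020,-.012)
for yaw in(BY,BY+np.pi): 
    for pa in (BY-np.pi/2,): 
        print(yaw,robot.ik((x,y,.18),quat(yaw)))
print(st()["q"],st()["t"],x,y)
E
```

```text
gap 0.0221 F 58.78851429311908 z 0.0
lifted gap 0.0225
0.09599310885968812 [-3.06090927e-01  2.10348510e-01  1.76628367e+00 -4.44089210e-16
  1.16496047e+00 -4.02084036e-01]
3.237585762449481 None
[ 8.30242870e-02 -1.57941651e-01  2.14732994e+00  1.05894024e-04
  1.15489840e+00 -1.65710955e+00] 18.9417 0.6049422250628992 -0.16506166943081063
```

```bash
cat >> h.py <<'E'
def place(bx,by,yaw,z,rel=.010,hi=.18):
    x,y=b2w(bx,by); q=quat(yaw); robot.move_ptp((x,y,hi),q); g=st()["finger_gap"]; print("arrive gap",round(g,4))
    robot.movel((x,y,z+.02),q,v=.2); down(x,y,z+.02,z,q,thr=5,step=.004)
    robot.command_gripper(g+rel); robot.movel((x,y,hi),q,v=.25)
E
python3 - <<'E'
from h import *
place(-.020,-.012,BY,.010)
z=pick(.4395,-.0485,np.radians(100.9),.06,.000)
x,y=b2w(.020,-.045)
place(.019,-.045,BY,.018)
print(st()["t"])
robot.move_ptp((.43,.12,.30),quat(np.pi/2)); c=cam("wrist"); save("wrist","w4")
for d in robot.spot_point("wrist","flux_tin_mid")[:2]: print(d["score"],unproj(c,d["at"],.024)[0].round(4))
save("top","top1"); c=cam("top")
for t,z in(("pliers_mid",.011),("cutters_mid",.01)):
    for d in robot.spot_point("top",t)[:2]: print(t,d["score"],d["at"],unproj(c,d["at"],z)[0].round(4))
a=cv2.imread('pics/top1.png')[120:300,150:400]
cv2.imwrite('pics/top1c.png',cv2.resize(a,None,fx=3,fy=3,interpolation=cv2.INTER_CUBIC))
E
```

```text
arrive gap 0.0221
contact at 0.013999999999999999 [6.6 0.  7.8]
gap 0.0345 F 59.33567005733494 z 0.0
lifted gap 0.0343
arrive gap 0.0344
contact at 0.018000000000000002 [-8.2  2.  17.4]
32.8083
0.81 [0.4265 0.161  0.024 ]
pliers_mid 0.69 [313.2, 178.2] [ 0.6125 -0.1616  0.011 ]
cutters_mid 0.7 [313.8, 178.3] [ 0.6124 -0.1634  0.01  ]
cutters_mid 0.68 [325.4, 167.9] [ 0.6424 -0.1959  0.01  ]
```

View pics/top1c.png

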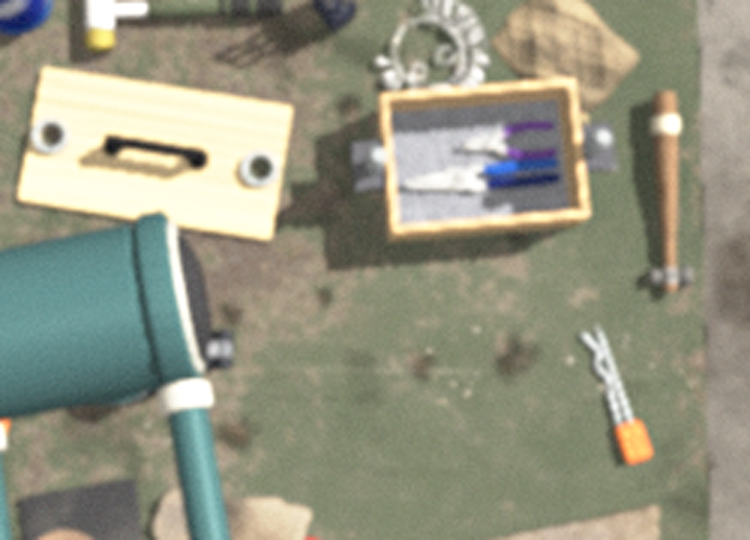

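```bash
python3 - <<'E'
from h import *
z=pick(.4265,.162,np.radians(95.5),.075,.020,force=40,zc=1)
place(.030,.038,BY+np.pi/2,.028,rel=.008)
print(st()["t"])
robot.move_ptp((.62,.08,.36),quat(-np.pi/2) if 0 else quat(np.pi/2)); c=cam("wrist"); save("wrist","w5"); np.savez("c5.npz",*c)
for d in robot.spot_point("wrist","lid_handle")[:2]: print(d["score"],d["at"],unproj(c,d["at"],.036)[0].round(4))
for d in robot.spot_point("wrist","flux_tin_mid")[:2]: print(d["score"],unproj(c,d["at"],.030)[0].round(4))
# lid overlay
im=cv2.imread("pics/w5.png"); d=robot.silhouettes("wrist","lid_handle")[0]; print(d["score"],d["bbox"])
ct,a,s,u=mask_axis(c,d["region"],.008); print(ct.round(4),a.round(3),np.round(s,3),np.round(u,3))
cnt=max(cv2.findContours(d["region"].astype(np.uint8),0,2)[0],key=cv2.contourArea)
print(cv2.minAreaRect(unproj(c,cnt[:,0],.008)[:,:2].astype(np.float32)))
E
```

```text
gap 0.0417 F 40.43415606021881 z 0.02
lifted gap 0.0418
arrive gap 0.0419
42.15
0.85 [301.5, 158.1] [0.6298 0.1477 0.036 ]
0.47 [24.8, 53.1] [ 0.4832 -0.2418  0.036 ]
0.75 [ 0.6499 -0.1086  0.03  ]
0.96 [221.9, 105.8, 160.5, 97.1]
[0.6279 0.1485] [0.147 0.989] [-0.118  0.12 ] [-0.066  0.062]
((0.630509614944458, 0.14892974495887756), (0.2382531613111496, 0.127954363822937), 82.00340270996094)
```

View pics/w5.png

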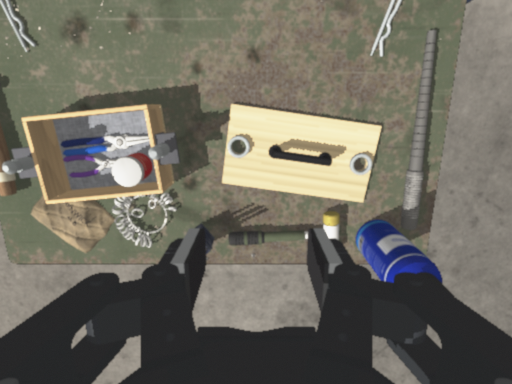

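```bash
python3 - <<'E'
from h import *
z=pick(.630,.1485,np.radians(-8),.045,.018,force=100,guard=.015,lift=.19)
q=quat(BY); x,y=BX
robot.movel((x,y,.19),q,v=.2); print(st()["finger_gap"],st()["t"])
save("wrist","w6"); c=cam("wrist"); np.savez("c6.npz",*c); save("scene","s6"); save("top","t6")
a=cv2.imread("pics/w6.png"); b=cv2.imread("pics/t6.png")[90:282,180:436]; b=cv2.resize(b,(512,384))
cv2.imwrite("pics/m6.png",cv2.resize(np.hstack([a,b]),(800,300)))
E
```

```text
gap 0.01 F 97.92053461074829 z 0.018
lifted gap 0.0101
0.009986409115288726 50.7333
```

View pics/m6.png

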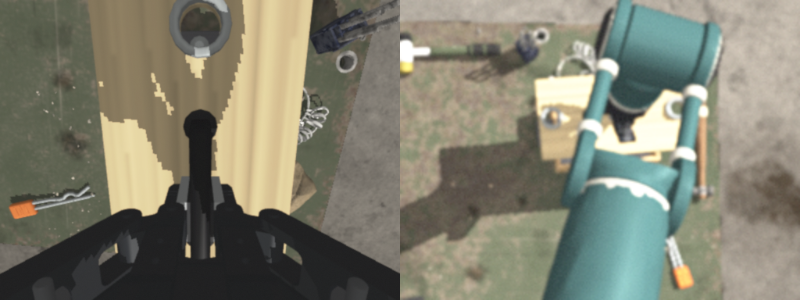

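```bash
python3 - <<'E'
from h import *
z=np.load("c6.npz"); c=[z[k] for k in z.files]
im=cv2.imread("pics/w6.png")
cv2.imwrite("pics/w6c.png",cv2.resize(im[0:160,180:340],None,fx=3.7,fy=3.7,interpolation=cv2.INTER_CUBIC))
for s in(1,-1):
    x,y=b2w(0,s*.098); print(s,proj(c,[(x,y,.188),(x,y,.103)]).round(1))
print(unproj(c,(258.5,35),.188), (unproj(c,(258.5,35),.188)[0][:2]-BX)@np.array([[np.cos(BY),-np.sin(BY)],[np.sin(BY),np.cos(BY)]]))
E
```

```text
1 [[257.7  30.7]
 [257.1  58.8]]
-1 [[256.6 395.1]
 [256.5 305.2]]
[[ 0.61480197 -0.05527017  0.188     ]] [0.0003374  0.09634102]
```

View pics/w6c.png

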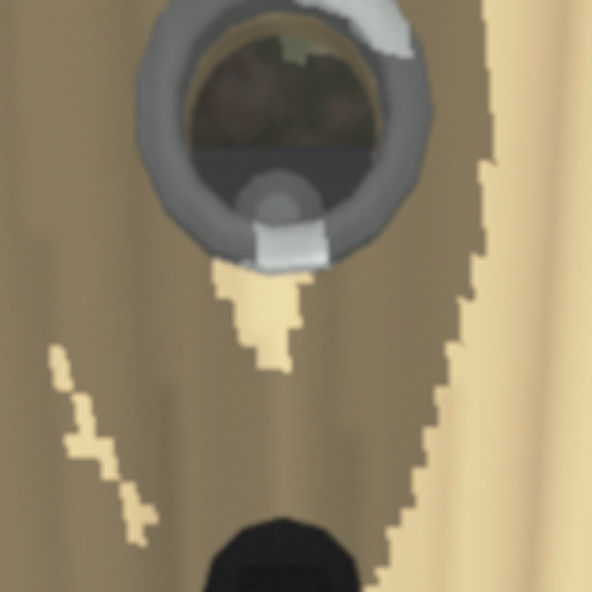

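```bash
python3 - <<'E'
from h import *
q=quat(BY); x,y=b2w(-.0007,0)
robot.movel((x,y,.130),q,v=.15)
z=down(x,y,.130,.082,q,thr=6); s=st(); print(z,s["ft_force"],s["moment"],s["position"],s["finger_gap"])
E
```

```text
0.082 [ 0.41902937  0.40296395 -2.10731141] [-0.02589167 -0.09160026 -0.02954199] [ 0.62346753 -0.15141327  0.08233016] 0.00992003624348192
```

```bash
python3 - <<'E'
from h import *
q=quat(BY); x,y=b2w(-.0007,0)
down(x,y,.082,.080,q,thr=8,step=.001)
robot.command_gripper(.03); robot.movel((x,y,.25),q,v=.2)
p=st()["position"]; robot.move_ptp((.55,-.14,.36),quat(np.pi/2)); c=cam("wrist"); save("wrist","w7")
for d in robot.spot_point("wrist","lid_handle")[:1]: w=unproj(c,d["at"],.1)[0]; print(d["score"],w.round(4),(w[:2]-BX).round(4))
for k,P in(("R",(.45,-.27,.26)),("L",(.45,.25,.26))):
    robot.move_ptp(P,quat(np.pi/2)); c=cam("wrist"); save("wrist","w8"+k); np.savez(f"c8{k}.npz",*c)
    for t,z in(("clip_a_grip",.0055),("clip_a_seat",.003),("clip_a_tip",.0025)):
        for d in robot.spot_point("wrist",t)[:1]: print(k,t,round(d["score"],2),np.round(d["at"]),unproj(c,d["at"],z)[0].round(4))
    im=cv2.imread(f"pics/w8{k}.png"); h=cv2.cvtColor(im,cv2.COLOR_BGR2HSV); m=cv2.inRange(h,(5,170,150),(18,255,255))
    n,lab,sta,_=cv2.connectedComponentsWithStats(m); i=1+np.argmax(sta[1:,4]); print(sta[i])
    cnt=cv2.findContours((lab==i).astype(np.uint8),0,2)[0][0]
    print(cv2.minAreaRect(unproj(c,cnt[:,0],.008)[:,:2].astype(np.float32)))
print(st()["t"])
a=[cv2.imread(f"pics/{k}.png") for k in("w8R","w8L")]
cv2.imwrite("pics/m8.png",cv2.resize(np.hstack(a),(800,300),interpolation=cv2.INTER_AREA))
E
```

```text
contact at 0.08 [-4.9  0.5 12.8]
0.9 [ 0.6233 -0.1509  0.1   ] [-0.0004  0.0003]
R clip_a_grip 0.61 [223. 117.] [ 0.3995 -0.3111  0.0055]
R clip_a_seat 0.57 [256. 162.] [ 0.4571 -0.2694  0.003 ]
R clip_a_tip 0.62 [274. 180.] [ 0.4811 -0.2464  0.0025]
[222  98  16  22  39]
((0.38917508721351624, -0.30222001671791077), (0.030837055295705795, 0.0019067605026066303), 36.06832504272461)
[287  84  12  23  35]
((0.3708794414997101, 0.2961895763874054), (0.026881646364927292, 0.011445911601185799), 17.420879364013672)
63.775
```

View pics/m8.png

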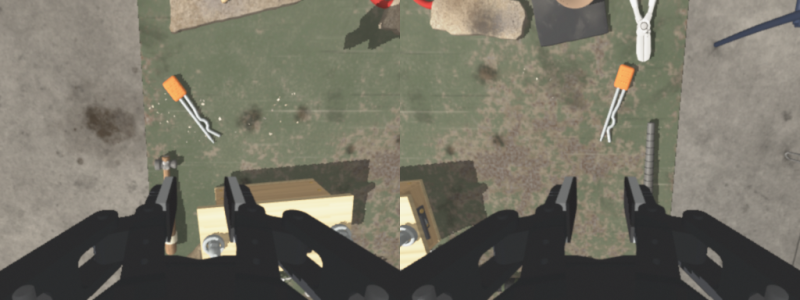

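```bash
python3 - <<'E'
import cv2,numpy as np
from h import unproj
o=[]
for k,(x,y) in(("R",(200,85)),("L",(248,70))):
    im=cv2.imread(f"pics/w8{k}.png"); z=np.load(f"c8{k}.npz"); c=[z[i] for i in z.files]
    s=im[y:y+110,x:x+90]; o.append(cv2.resize(s,None,fx=4.4,fy=4.4,interpolation=cv2.INTER_CUBIC))
    h=cv2.cvtColor(s,cv2.COLOR_BGR2HSV); m=cv2.inRange(h,(3,150,120),(22,255,255)); m=cv2.morphologyEx(m,3,np.ones((3,3)))
    n,lab,sta,_=cv2.connectedComponentsWithStats(m); i=1+np.argmax(sta[1:,4]); print(sta[i])
    cnt=cv2.findContours((lab==i).astype(np.uint8),0,2)[0][0][:,0]+[x,y]
    print(cv2.minAreaRect(unproj(c,cnt,.008)[:,:2].astype(np.float32)))
cv2.imwrite("pics/m9.png",np.hstack(o))
E
```

```text
[  9  12  29  32 507]
((0.39469805359840393, -0.31024396419525146), (0.035233497619628906, 0.022964537143707275), 36.290252685546875)
[ 27  13  25  33 563]
((0.376801073551178, 0.28665891289711), (0.02357146330177784, 0.03551611676812172), 71.74595642089844)
```

View pics/m9.png

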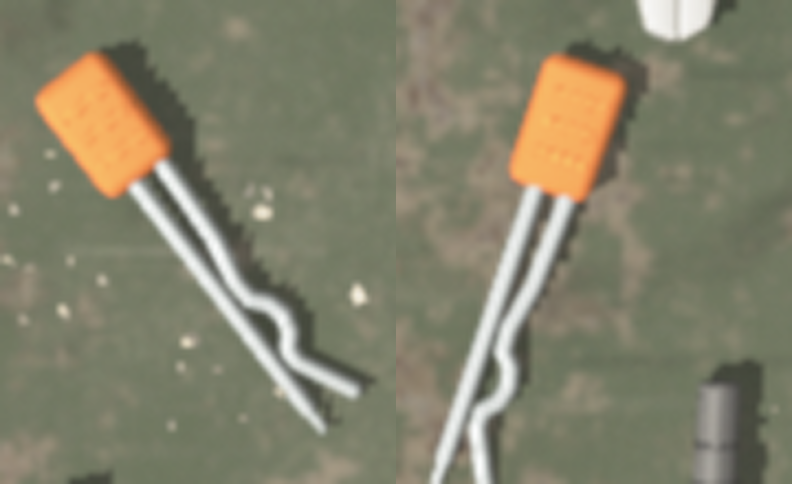

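```bash
cat >> h.py <<'E'
import json
Rb=lambda: R.from_euler('z',BY).as_matrix()
def qm(M): q=R.from_matrix(M).as_quat(); return np.array([q[3],*q[:3]])
def tool_pose():
    s=st(); q=s["eef_rot"]; M=R.from_quat([q[1],q[2],q[3],q[0]]).as_matrix(); return M,np.array(s["position"])
def clip_in_tool(gx,gy,ang,pitch=np.radians(2.1),gz=.0056):
    M,p=tool_pose(); C=R.from_euler('z',ang).as_matrix()@R.from_euler('y',pitch).as_matrix()
    return M.T@C, M.T@(np.array([gx,gy,gz])-p)
def tool_for(clip,side,back,dz=0,dy=0,dyaw=0):
    """tool pose with the clip's seat point `back` m before the hole centre of stud y=side*98 mm"""
    Rc,pc=clip; C=Rb()@R.from_euler('z',dyaw).as_matrix(); h=np.array([*b2w(-back,side*.098+dy),.088+dz])
    g=h-C@np.array([.074,-.003,0]); M=C@Rc.T; return g-M@pc, qm(M)
E
python3 - <<'E'
from h import *
gx,gy,ang=.3768,.2867,np.radians(-18.25)
robot.command_gripper(.045)
yaw=ang-np.pi/2
print(robot.ik((gx,gy,.13),quat(yaw)))
q=quat(yaw); robot.move_ptp((gx,gy,.13),q); robot.movel((gx,gy,.015),q,v=.2)
z=down(gx,gy,.015,-.003,q,step=.0015); robot.movel((gx,gy,z+.001 if z>-.003 else z),q,v=.05)
robot.command_gripper(0,90); s=st(); print(s["finger_gap"],s["position"],s["ft_force"])
clip=clip_in_tool(gx,gy,ang); np.savez("clipL.npz",*clip)
robot.movel((gx,gy,.16),q,v=.2); print(st()["finger_gap"])
P,Q=tool_for(clip,1,.065,dz=.05); print(robot.ik(P,Q)); robot.move_ptp(P,Q)
P,Q=tool_for(clip,1,.065); robot.movel(P,Q,v=.15); s=st(); print(P,s["position"],s["finger_gap"],s["ft_force"],s["t"])
c=cam("wrist"); save("wrist","w10"); np.savez("c10.npz",*c)
im=cv2.imread("pics/w10.png")
def ln(pts,col):
    p=proj(c,pts).round().astype(int); cv2.polylines(im,[p],False,col,1)
W=lambda L:[np.array([*b2w(a[0],a[1]),a[2]]) for a in L]
ln(W([(-.065,.098,.088),(-.029,.098,.088)]),(0,0,255))
t=np.linspace(0,6.3,40); ln(W([(.0075*np.cos(k),.098+.0075*np.sin(k),.103) for k in t]),(0,0,255)); ln(W([(.009*np.cos(k),.098+.009*np.sin(k),.1) for k in t]),(255,0,0))
y0,x0=40,150
cv2.imwrite("pics/w10c.png",cv2.resize(im[0:230,156:356],None,fx=2.6,fy=2.6,interpolation=cv2.INTER_CUBIC))
E
```

```text
[ 5.97814151e-01 -3.11186213e-02  2.12866110e+00 -4.44089210e-16
  1.04405017e+00  2.48713307e+00]
contact at -0.002999999999999998 [-2.  -1.9  7.9]
0.021459065943578142 [3.78602655e-01 2.87731964e-01 3.01346859e-04] [-3.35405619 -2.37530007 16.76591502]
0.020939302978999333
[-0.1911151  -0.04457094  2.13648686  0.01545711  1.01319458  1.27546587]
[ 0.47708622 -0.06229844  0.0827558 ] [ 0.47695042 -0.06156462  0.08261116] 0.021485260774630654 [-0.2967136   0.63268829  0.38340691] 74.2083
```

View pics/w10c.png

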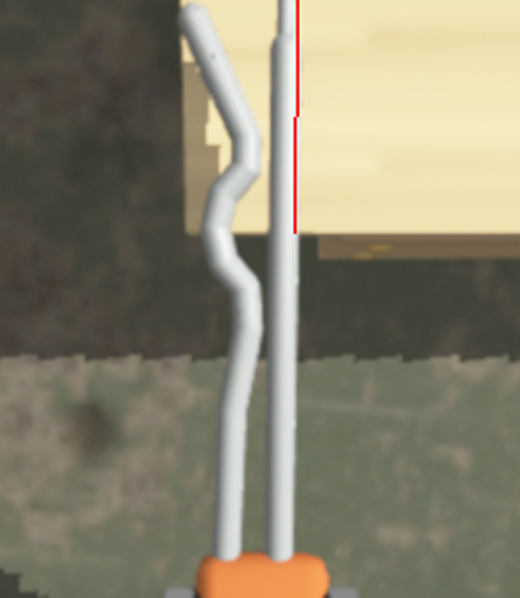

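```bash
python3 - <<'E'
from h import *
z=np.load("clipL.npz"); Rc,pc=[z[k] for k in z.files]; print(pc); pc[1]=0; clip=(Rc,pc); np.savez("clipL.npz",*clip)
P,Q=tool_for(clip,1,.085,dz=.09); robot.movel(P,Q,v=.2); s=st(); print(P,s["position"],s["finger_gap"])
c=cam("wrist"); save("wrist","w11"); np.savez("c11.npz",*c)
im=cv2.imread("pics/w11.png"); im=cv2.resize(im[0:140,156:356],None,fx=4,fy=4,interpolation=cv2.INTER_CUBIC)
def ln(pts,col):
    p=((proj(c,pts)-[156,0]+.5)*4-.5).round().astype(int); cv2.polylines(im,[p],False,col,1)
W=lambda L:[np.array([*b2w(a[0],a[1]),a[2]]) for a in L]
t=np.linspace(0,6.3,40); ln(W([(.0075*np.cos(k),.098+.0075*np.sin(k),.103) for k in t]),(0,0,255)); ln(W([(.009*np.cos(k),.098+.009*np.sin(k),.1) for k in t]),(255,0,0))
ln(W([(-.085,.098,.178),(-.049,.098,.178)]),(0,0,255))
cv2.imwrite("pics/w11c.png",im)
E
```

```text
[-0.00137803  0.0015324  -0.005305  ]
[ 0.45732566 -0.06574065  0.17275239] [ 0.45761531 -0.06576928  0.17318027] 0.02131228159512098
```

View pics/w11c.png

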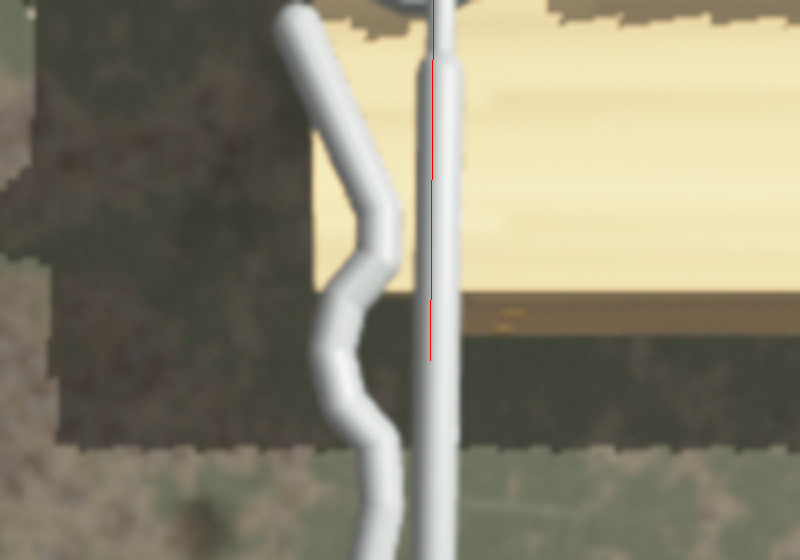

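```bash
cat >> h.py <<'E'
def insert(clip,side,b0,b1,thr,dy=0,dz=0,step=.003):
    b=b0; P,Q=tool_for(clip,side,b0,dy=dy,dz=dz); robot.movel(P,Q,v=.1); robot.sleep(.3); f0=fz(); 
    while b>b1+1e-6:
        b=max(b-step,b1); P,Q=tool_for(clip,side,b,dy=dy,dz=dz); robot.movel(P,Q,v=.04); s=st(); f=Rb().T@(np.array(s["ft_force"])-f0)
        e=Rb().T@(np.array(s["position"])-P)
        print(round(b,4),f.round(1),"err mm",(e*1e3).round(1),round(s["finger_gap"],4))
        if abs(f[0])>thr or np.linalg.norm(f[1:])>thr: print("STOP"); break
    return b
E
python3 - <<'E'
from h import *
c=[np.load("c11.npz")[k] for k in np.load("c11.npz").files]
print((proj(c,[[*b2w(-.019,.098),.080],[*b2w(-.019,.098),.178]])-[156,0]+.5)*4)
z=np.load("clipL.npz"); clip=[z[k] for k in z.files]
P,Q=tool_for(clip,1,.065); robot.movel(P,Q,v=.15)
insert(clip,1,.052,.030,5,dy=.0005)
E
```

```text
[[ 421.56386786    9.74953762]
 [ 435.10658414 -358.29461444]]
0.049 [-0.2  0.6  0.1] err mm [ 0.2 -0.1  0.1] 0.0214
0.046 [-0.4  0.3 -0.2] err mm [ 0.3 -0.   0. ] 0.0213
0.043 [-0.3 -0.3  1.6] err mm [ 0.2 -0.   0. ] 0.0213
0.04 [-0.3  0.5  1.5] err mm [ 0.2 -0.   0. ] 0.0214
0.037 [-0.7  0.5  0.9] err mm [ 0.2 -0.   0.1] 0.0212
0.034 [-1.3 -0.1  0.1] err mm [ 0.2 -0.   0.1] 0.0211
0.031 [-0.5 -0.   1. ] err mm [ 0.2 -0.  -0. ] 0.0209
0.03 [-1.   0.6  1. ] err mm [-0.1  0.1 -0.1] 0.021
```

```bash
python3 - <<'E'
from h import *
z=np.load("clipL.npz"); clip=[z[k] for k in z.files]
b=insert(clip,1,.030,.0,25,dy=.0005,step=.0025); print(st()["t"])
c=cam("wrist"); save("wrist","w12")
save("scene","s12"); a=cv2.imread("pics/s12.png")[110:260,170:330]; b=cv2.imread("pics/w12.png")[0:200,130:380]
cv2.imwrite("pics/m12.png",np.hstack([cv2.resize(a,(426,400),interpolation=cv2.INTER_CUBIC),cv2.resize(b,(374,300)) if 0 else cv2.resize(b,(374,400))]))
E
```

```text
0.0275 [ 0.5  1.8 -0.2] err mm [ 0.1  0.3 -0.1] 0.0212
0.025 [ 0.5  1.5 -0.4] err mm [ 0.1  0.2 -0.1] 0.0214
0.0225 [-3.5  2.   0.2] err mm [-0.4  0.3 -0.3] 0.0212
0.02 [-1.4  4.  -1. ] err mm [-0.5  0.5 -0.4] 0.0212
0.0175 [-2.2  4.2 -0.7] err mm [-0.2  0.6 -0.3] 0.0214
0.015 [ 0.5  4.1 -0.5] err mm [0.7 0.5 0.1] 0.0211
0.0125 [ 0.9  5.1 -0.2] err mm [1.1 0.6 0.3] 0.0212
0.01 [ 2.6  4.8 -1. ] err mm [1.8 0.4 0.6] 0.0212
0.0075 [ 3.8  2.9 -0.3] err mm [2.5 0.  1. ] 0.0212
0.005 [ 5.   1.7 -1.1] err mm [ 2.4 -0.4  1.1] 0.0214
0.0025 [1.9 2.6 1.8] err mm [ 0.5 -0.1  0.3] 0.0213
0.0 [-1.3  3.5 -0.1] err mm [-1.   0.3 -0.7] 0.0212
81.8167
```

View pics/m12.png

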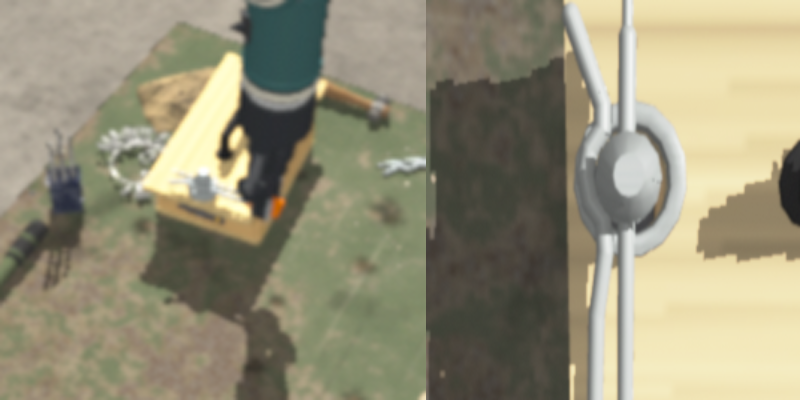

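```bash
python3 - <<'E'
from h import *
robot.command_gripper(.045); p=st()["position"]; robot.movel((p[0],p[1],.22),v=.2)
gx,gy,ang=.3947,-.3102,np.radians(36.29)
yaw=ang-np.pi/2; q=quat(yaw); robot.move_ptp((gx,gy,.20),q)
c=cam("wrist"); im=robot.grab_frame("wrist"); cv2.imwrite("pics/w13.png",f_(im))
robot.movel((gx,gy,.015),q,v=.2)
down(gx,gy,.015,-.001,q,step=.002)
robot.command_gripper(0,90); s=st(); print(s["finger_gap"],s["position"],s["ft_force"])
clip=clip_in_tool(gx,gy,ang); print(clip[1]); clip[1][1]=0; np.savez("clipR.npz",*clip)
robot.movel((gx,gy,.16),q,v=.2); print(st()["finger_gap"])
P,Q=tool_for(clip,-1,.085,dz=.09); robot.move_ptp(P,Q); robot.sleep(.2)
c=cam("wrist"); save("wrist","w14"); s=st(); print(P,s["position"],s["finger_gap"],s["t"])
im=cv2.imread("pics/w14.png"); im=cv2.resize(im[0:140,156:356],None,fx=4,fy=4,interpolation=cv2.INTER_CUBIC)
def ln(pts,col):
    p=((proj(c,pts)-[156,0]+.5)*4-.5).round().astype(int); cv2.polylines(im,[p],False,col,1)
W=lambda L:[np.array([*b2w(a[0],a[1]),a[2]]) for a in L]
ln(W([(-.085,-.098,.178),(-.049,-.098,.178)]),(0,0,255))
print((proj(c,W([(-.019,-.098,.08)]))-[156,0]+.5)*4)
cv2.imwrite("pics/w14c.png",im)
E
```

```text
0.021394766627036814 [ 3.95473233e-01 -3.10875552e-01  3.80499776e-04] [-1.47690656  1.29403509  8.52664813]
[-0.00022166 -0.00099428 -0.00522108]
0.021096738225533086
[ 0.47495076 -0.26097024  0.17279069] [ 0.47423161 -0.26133199  0.172368  ] 0.021307068421517042 89.5917
[[418.87523787 -11.55267036]]
```

View pics/w14c.png

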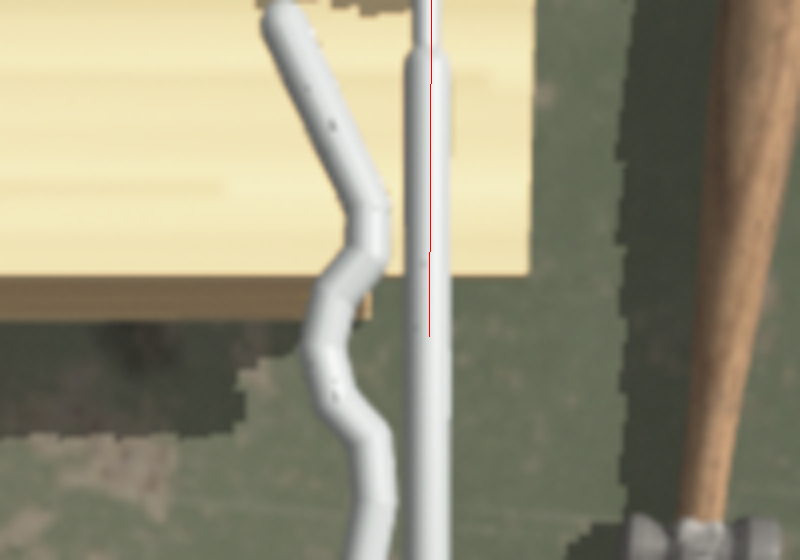

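```bash
python3 - <<'E'
from h import *
z=np.load("clipR.npz"); clip=[z[k] for k in z.files]
P,Q=tool_for(clip,-1,.065); robot.movel(P,Q,v=.15)
b=insert(clip,-1,.052,.028,5)
if b<.0285:
    b=insert(clip,-1,.028,.0,25,step=.0025)
c=cam("wrist"); save("wrist","w15"); print(st()["t"])
b=cv2.imread("pics/w15.png")[0:200,130:380]; cv2.imwrite("pics/w15c.png",cv2.resize(b,(500,400)))
E
```

```text
0.049 [ 0.3 -0.8  0.3] err mm [ 0.2 -0.   0. ] 0.0215
0.046 [ 1.1 -0.5 -0.3] err mm [ 0.2 -0.1  0. ] 0.0215
0.043 [ 0.3 -0.9  0. ] err mm [ 0.2 -0.   0. ] 0.0212
0.04 [ 0.7 -1.   0.3] err mm [ 0.2 -0.   0. ] 0.0213
0.037 [-0.   0.2  0.8] err mm [ 0.2 -0.   0. ] 0.0214
0.034 [ 0.1  0.3 -0. ] err mm [ 0.2 -0.   0. ] 0.0214
0.031 [-0.   0.4  0.6] err mm [ 0.2 -0.   0. ] 0.0213
0.028 [0.9 0.  1.1] err mm [0.2 0.  0. ] 0.021
0.0255 [-0.6  2.5 -0.8] err mm [ 0.   0.4 -0.2] 0.021
0.023 [ 0.4  3.  -1.1] err mm [ 0.   0.4 -0.3] 0.0213
0.0205 [-0.1  4.  -1.7] err mm [ 0.1  0.5 -0.2] 0.021
0.018 [-0.6  4.2 -1.7] err mm [-0.2  0.5 -0.3] 0.021
0.0155 [ 1.   5.2 -2.1] err mm [ 0.2  0.4 -0.1] 0.0214
0.013 [ 1.1  5.3 -2. ] err mm [0.8 0.2 0.2] 0.0217
0.0105 [-0.1  6.8 -1. ] err mm [0.6 0.3 0.2] 0.0208
0.008 [ 1.   5.4 -1.3] err mm [1.1 0.1 0.4] 0.0211
0.0055 [ 4.   5.2 -1.6] err mm [ 1.6 -0.5  0.7] 0.021
0.003 [ 4.5  2.5 -1.8] err mm [ 1.4 -0.8  0.7] 0.0212
0.0005 [ 0.2  2.1 -0. ] err mm [-0.3 -0.2  0. ] 0.0213
0.0 [-2.5  2.3  0.3] err mm [-0.6 -0.1 -0.2] 0.0211
96.5417
```

View pics/w15c.png

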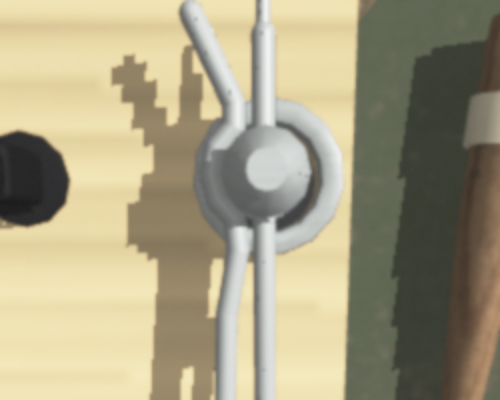

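Both clips have snapped round their studs. I'll release, back off and take a last look from above.

```bash
python3 - <<'E'
from h import *
robot.command_gripper(.045); p=st()["position"]; robot.movel((p[0],p[1],.24),v=.2)
robot.move_ptp((.70,-.14,.36),quat(-np.pi/2)); c=cam("wrist"); save("wrist","w16")
b=cv2.imread("pics/w16.png")[140:260,170:360]; cv2.imwrite("pics/w16c.png",cv2.resize(b,None,fx=4,fy=4,interpolation=cv2.INTER_CUBIC))
for d in robot.spot_point("wrist","lid_handle")[:1]: print((unproj(c,d["at"],.1)[0][:2]-BX).round(4))
for d in robot.spot_point("wrist","clip_a_seat")[:2]: print(d["score"],(unproj(c,d["at"],.088)[0][:2]).round(4))
print(b2w(0,.098),b2w(0,-.098))
E
```

```text
[-0.0062 -0.0024]
0.68 [ 0.6285 -0.2487]
[ 0.61430712 -0.05365117] [ 0.63309288 -0.24874883]
```

View pics/w16c.png

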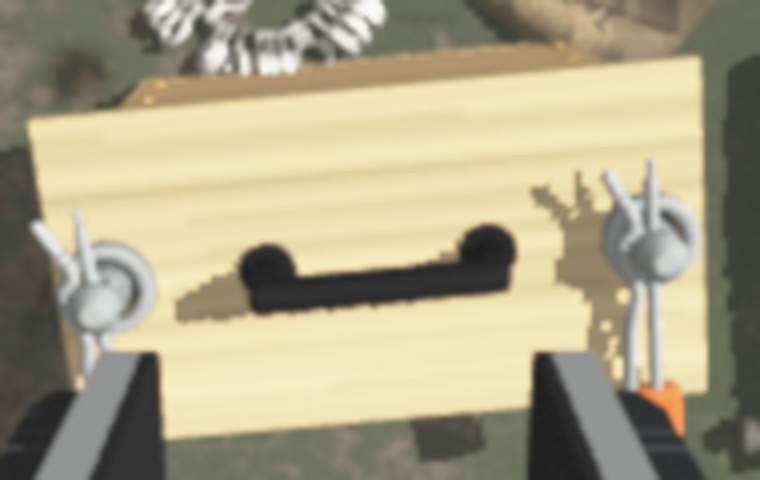

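```bash
python3 -c "
from bench import robot
print(robot.finish_job(), robot.get_state()['t'])"
```

```text
the job is handed in; nothing more can be done
the job is handed in; nothing more can be done
```

I packed the tin, cutters and pliers in the box (there was no lighter on the bench), set the lid flat over both studs, snapped an R-clip round each one, and handed the job in with about 100 s on the clock. The hand-in call gave no pass or fail verdict.

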